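# Clip a glaze test tile onto the stand's snap hook

## Task

Take the blue-glazed test tile out of the rack and clip it onto the snap hook of the tile stand: push its eye over the hook's nose and against the sprung gate until the tile is inside and the gate has snapped shut behind it. Then, still holding it, tug the tile gently back against the shut gate to prove that it holds, and leave it hanging freely from the hook. Fired tile chips, so never force it against the hook, and leave the other tiles and the loose things around as they are.

Things in the scene. Friction and masses are not known exactly. Their poses are not given: they have to be found in the camera images.
- blue_tile: Test tile, an upright stoneware strip 36 (y) x 9 (x) x 102 mm (z), dark blue glaze on the lower 60 mm, bare clay above. Origin: centre of its foot. About 75 g; front and back alike. x is normal to the flat faces. Hold it by the 26 mm of clay above the eye, a finger on each flat face, tips at least 2 mm above the eye.
- blue_tile_eye (a point): Centre of the blue tile's eye: a round 11 mm hole through its thickness (x), 70 mm above the foot, 32 mm below the top edge, midway across, with 12.5 mm of clay on either side.
- green_tile: Test tile, an upright stoneware strip 36 (y) x 9 (x) x 102 mm (z), green glaze on the lower 60 mm, bare clay above. Origin: centre of its foot. Same shape and eye. Leave it alone.
- brown_tile: Test tile, an upright stoneware strip 36 (y) x 9 (x) x 102 mm (z), brown glaze on the lower 60 mm, bare clay above. Origin: centre of its foot. Same shape and eye. Leave it alone.
- tile_rack: Fixed light-wood rack 62 (x) x 204 (y) x 35 mm; origin under its centre. Three slots in one line at y = -62, 0, +62 mm, a tile in each (which is where varies), faces square to x. Slots 11 mm wide (x), 39 mm long (y), 23 mm deep, floor at z = 12; tiles may lean 0.1 rad.
- tile_stand: Fixed stand. Origin: post axis at table height; x points away from the robot. Foot x -40 to 126, y -50 to 50, 19 mm high; post 14 mm thick, collar 23 mm. A steel snap hook is bolted flat on top, its rods in the plane z = 140 mm, reaching from the post to x = 133. Only its nut (to z = 152, at the origin) rises higher.
- hook_pin (a point): Axis (z) about which the hook swings sideways, on the post at z = 140 mm; fixed to the stand. Swing: 0.4 rad either way to hard stops, light friction (under 1 N at the nose), stays where left. It starts swung well off the middle, by an amount that is NOT measured: see or feel it, or nudge the hook to a stop with the tile.
- nose_mid (a point): Where the nose (rounded end of the nose arm) is when the hook is in mid-swing: 59.5, +14, 140 mm in the stand's frame, to which this point is fixed. The nose arm is a straight 7 mm round rod from here along +x to x = 115; there a bend of 14 mm radius leads to the other arm (8 mm rod, y = -14), which runs back to the post.
- mouth_mid (a point): Middle of the hook's mouth in mid-swing (66, -1, 140 mm in the stand's frame, fixed to the stand). The tile enters in +x, faces square to the hook: the nose goes through the eye, the clay on the eye's -y side pushes the gate in, the rest stays outside. The gate is free and snaps shut once the eye's centre is past x = 95; the bend stops it near 117.
- gate (a joint): Brass sprung gate (5.4 mm rod), rad: 0 shut, 1.1 folded inward along the other arm. Mid-swing, stand frame: pivot x = 60, y = -14 mm, tip x = 72, just inside the nose arm; opens only inward (+x). The tile needs about 6 N to start it and up to 10 N with rubbing. A tile pulled back meets the shut gate with its eye's centre near x = 77.
- red_lid_jar: Loose glaze jar with red lid, 68 mm wide, 98 mm high; origin under its centre. A bystander.
- throwing_rib: Loose wooden throwing rib, 60x98x6 mm, flat on the table; origin under its centre. A bystander.
- round_tile_a: Loose round pink test tile, 44 mm across, 8 mm high; origin under its centre. A bystander.
- round_tile_b: Loose round light-blue test tile, 44 mm across, 8 mm high; origin under its centre. A bystander.

How it is judged (in metres and radians):
On the way, in this order (a step that is already met when the one before it is completed fails the run):
1. the tile's eye is over the nose and the tile holds the gate open (value of joint gate above 0.5 rad and horizontal distance between blue_tile_eye and hook_pin above 0.07 m and contact force between blue_tile and tile_stand above 0.5 N and z of blue_tile_eye in the frame of tile_stand between 0.131 and 0.149 m and y of blue_tile_eye in the frame of tile_stand between -0.045 and 0.07 m and x of blue_tile_eye in the frame of tile_stand above 0.05 m), for 0.05 s.
2. the tile is inside, behind the gate, and the gate has snapped shut (value of joint gate below 0.1 rad and horizontal distance between blue_tile_eye and hook_pin between 0.09 and 0.13 m and z of blue_tile_eye in the frame of tile_stand between 0.131 and 0.149 m and y of blue_tile_eye in the frame of tile_stand between -0.045 and 0.07 m and x of blue_tile_eye in the frame of tile_stand above 0.05 m), for 0.2 s.
3. the held tile is tugged back against the shut gate (value of joint gate below 0.1 rad and horizontal distance between blue_tile_eye and hook_pin between 0.07 and 0.086 m and contact force between blue_tile and tile_stand above 2 N and contact force between the fingers and blue_tile above 1 N and z of blue_tile_eye in the frame of tile_stand between 0.131 and 0.149 m and y of blue_tile_eye in the frame of tile_stand between -0.045 and 0.07 m and x of blue_tile_eye in the frame of tile_stand above 0.05 m), for 0.2 s.
At the end, for the whole second after the job is handed in: The blue tile hangs at rest and upright (within 0.2 rad) on the snap hook: its eye at the hook's height (within 9 mm) and behind the nose, carried by the hook alone, and the gate is shut (under 0.1 rad) (horizontal distance between blue_tile_eye and hook_pin between 0.07 and 0.13 m and z of blue_tile_eye in the frame of tile_stand between 0.131 and 0.149 m and y of blue_tile_eye in the frame of tile_stand between -0.045 and 0.07 m and x of blue_tile_eye in the frame of tile_stand above 0.05 m and value of joint gate below 0.1 rad and contact force between blue_tile and tile_stand above 0.2 N and angle between blue_tile's own z axis and vertical below 0.2 rad and linear speed of blue_tile below 0.03 m/s); the robot touches nothing.
It fails at once if the tile was forced against the hook or stand (over 25 N) (contact force between blue_tile and tile_stand above 25 N).
It fails at once if the green or brown tile was moved more than 30 mm (distance of any of green_tile, brown_tile from where it was at the start of the episode above 0.03 m).
It fails at once if the jar, the rib or a round tile was moved more than 30 mm (distance of any of red_lid_jar, throwing_rib, round_tile_a, round_tile_b from where it was at the start of the episode above 0.03 m).
It also fails if it takes over 64 s, if anything falls off the work surface, if the arm or the gripper's body presses on something with over 40 N, if the wrist force passes 120 N, or if a joint passes its speed limit or range.

## Robot

A 7-joint arm with a two-finger parallel gripper is mounted at the origin on a cart in front of the work surface, level with it; the furniture and walls round the work are solid. World frame = base frame: x ahead of the robot, y to its left, z up, the work surface at z = 0. Lengths are in mm, angles in rad, forces in N, time in s.
With the tool pointing down it reaches from about 400 to 750 mm from the base axis. Payload 19.5 kg.
Tool frame: the origin (TCP) lies midway between the tips of the shut fingers; the grasp point (between the pads) lies 19 mm behind it; z points along the fingers, y is the line along which they close (so a half turn about z gives the same grasp; the last joint's range is limited). The gripper opens to 85 mm and grips with 20 to 120 N. Pads are 22 mm wide; open, the fingers measure 114 mm over their backs; the gripper's body (76 mm by 85 mm) begins 54 mm behind the grasp point. The pads swing forward as they close: fully open they stand 13 mm farther back than shut.
Start: joints at [1.279, 0.707, -0.028, 1.485, 0.022, 0.951, -0.075], TCP at [142.14, -557.128, 231.268] pointing down, gripper open.
Joint ranges: [-2.71, 2.71], [-0.32, 2.16], [-1.57, 1.52], [0, 2.45], [-1.46, 4.6], [0, 2.02], [-2.83, 2.83]. Speed limits (rad/s): [1.89, 1.89, 2.57, 2.57, 3.01, 3.01, 3.01].

## Interface

Orientations are given as a unit quaternion [x, y, z, w].
In Python, from cell import get_obs, capture, hand_in gives the robot as it stands. The module is installed in compiled form; this text tells all that it offers.
- The arm moves only by the tool send_rows, never from a script. Its argument "motion" is text: rows parted by semicolons, each of 5 numbers parted by spaces: the opening, from 0 (shut) to 1 (fully open), then the shift along the tool's x, y, z in cm, then the turn about the tool's z in degrees. A call has 1 to 10 rows; each row shifts and turns the commanded pose from where the row before left it, along the tool's axes as they then stand; what a row does not reach is not made up. A row lasts 1/10 s, in which the tool goes at most 50 mm and 8.59 degrees, less where a joint would pass 70% of its speed; a pose out of reach is approached as far as the arm can. A call with a gripper value outside its range is refused whole. The fingers move at their own pace and stop on an object; "force" is the grip in N (left out, the last holds). Time passes only in rows, so rows that do not move let the fingers close. It gives the time, the measured TCP pose, the force, the opening and the grip force at its end, in the units of the state.
- get_obs(): the state, without advancing time (a new reading comes with each control period).
- capture(name): name is "side" or "top" or "wrist"; returns a dict with "pixels" (384x512x3 uint8, blue, green, red), "fov_y" (degrees; the focal length in pixels is half the picture's height over the tangent of half this angle, whatever the lens; pixels are square), "cx", "cy" (the principal point, pixels), "pose" (4x4, takes a point from camera to world coordinates); the wrist camera has in their place "T_tool_cam" (4x4, takes a point from camera to tool coordinates, whose origin is the TCP and whose axes are the flange's). Camera axes: x right, y down, z forward; pixel columns grow to the right and rows downward; lengths in mm; the calibration is good to about 2 mm. A picture is of the moment at which its call begins: read the wrist's pose just before it. There is no depth.
- hand_in(): hands the job in; it is judged then, once.
The state is a dict: "time": time; "q": joint angles; "qd": joint speeds; "joint_efforts": joint torques, N m; "eef_pos": TCP position; "orientation": TCP orientation; "ft_force": force on the tool from outside, world axes, zero at the start; "ft_torque": the same for the moment, N m; "opening": finger opening in mm; "grip_force": force on a finger pad.
Only numpy, scipy, OpenCV 4.12 (cv2) and the standard library are available. Lean on these libraries where they do the work, as an engineer would, in place of code of your own. Each camera call takes 0.05 s, during which the arm holds its last target. There are 200 camera calls.

## Working session

There is one attempt and no reset: what is moved stays moved. The work goes in short steps, Python scripts to look and compute and a tool call to move; the robot and the scene stay as the last step left them, time stands still between calls to the robot, and variables do not carry over. Pictures are saved under pics/ and viewed, at most 10 in all, crops included, and the job is handed in when it is done.

Besides the shell and the picture viewer there is one more tool, called after ">>>" in YAML: its name, and indented under it one key for each argument. send_rows: Moves the arm, as the interface text tells. Its arguments: {"type":"object","properties":{"motion":{"type":"string"},"force":{"type":"number"}},"required":["motion"]}

```bash
mkdir -p pics; python3 - <<'E'
from cell import get_obs, capture
import cv2,pickle,numpy as np
o=get_obs();print(o)
d={}
for n in("side","top"):
    c=capture(n);d[n]=c;cv2.imwrite(f"pics/{n}0.png",c["pixels"]);print(n,c["fov_y"],c["cx"],c["cy"],np.round(c["pose"],3).tolist(),[k for k in c])
c=capture("wrist");print(c["fov_y"],np.round(c["T_tool_cam"],3).tolist())
pickle.dump(d,open("cams.pkl","wb"))
E
```

```text
{'time': 0.0, 'q': array([ 1.27932489,  0.70705767, -0.02762679,  1.48496789,  0.02200062,
        0.95089862, -0.07551698]), 'qd': array([ 1.28671384e-04, -1.28810329e-03, -8.67212217e-04, -5.03686777e-05,
        1.71310932e-03, -1.13707507e-04,  1.74930579e-03]), 'joint_efforts': array([ 4.44462339e-04, -8.83222747e+01,  1.23487104e+00, -2.36174315e+01,
        1.69638771e-02,  6.56861812e-03, -1.78875325e-05]), 'eef_pos': array([ 142.07314837, -556.91660762,  230.86072949]), 'orientation': array([ 9.92212376e-01,  1.24556557e-01, -7.70524467e-05, -5.08762580e-04]), 'ft_force': array([-0.97866509, -0.24198843, -0.0199748 ]), 'ft_torque': array([-0.00228871,  0.01216034, -0.03187539]), 'grip_force': 0.0, 'opening': 85.27989478118575}
side 52.41091039487191 264.25043382600586 193.3510384098274 [[0.951, -0.221, 0.215, 295.168], [-0.308, -0.637, 0.707, -732.652], [-0.019, -0.739, -0.674, 812.027], [0.0, 0.0, 0.0, 1.0]] ['pixels', 'fov_y', 'cx', 'cy', 'pose']
top 43.30254700960219 260.88665625162855 192.80813292790216 [[0.013, -0.994, 0.112, 362.284], [-1.0, -0.01, 0.022, -4.025], [-0.021, -0.112, -0.993, 1363.158], [0.0, 0.0, 0.0, 1.0]] ['pixels', 'fov_y', 'cx', 'cy', 'pose']
64.65144556697413 [[-0.001, -0.95, -0.314, 81.015], [1.0, -0.001, -0.001, 0.207], [0.001, -0.314, 0.95, -143.183], [0.0, 0.0, 0.0, 1.0]]
```

```bash
python3 - <<'E'
import cv2
for n in("side","top"):
    i=cv2.imread(f"pics/{n}0.png");cv2.imwrite(f"pics/{n}0b.png",cv2.resize(i,(800,600),interpolation=cv2.INTER_CUBIC))
E
```

```text
(no output)
```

View pics/side0b.png

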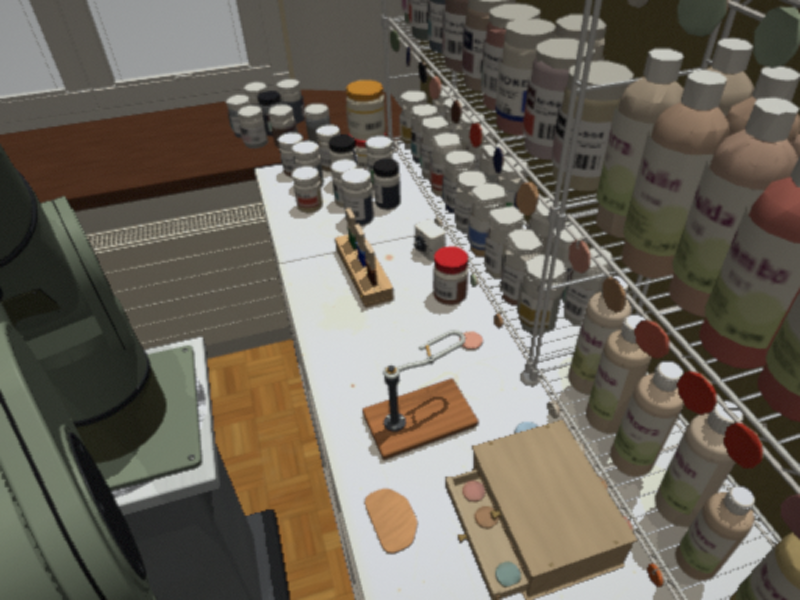

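View pics/top0b.png

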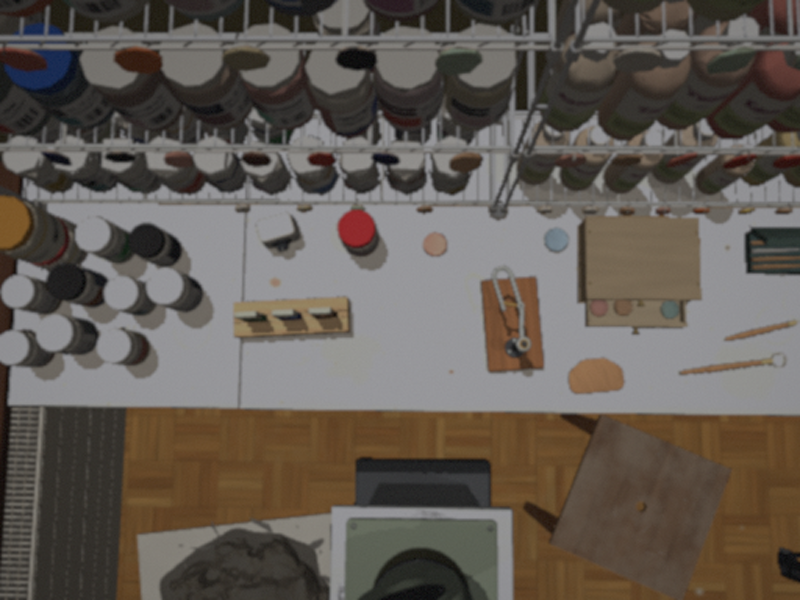

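Side view: rack with three tiles (≈(363,260)), stand with the hook pointing away (nut ≈(391,371)). Top view: nut ≈(523,343), hook swung to the left (+y), rack ≈(292,317). I'll enlarge these.

```bash
python3 - <<'E'
import cv2,numpy as np
t=cv2.imread("pics/top0.png");s=cv2.imread("pics/side0.png")
f=lambda i,x,y,w,h:cv2.resize(i[y:y+h,x:x+w],(400,300),interpolation=cv2.INTER_CUBIC)
# top hook, top rack, side hook, side rack
cv2.imwrite("pics/crops.png",np.vstack([np.hstack([f(t,295,165,100,75),f(t,145,180,80,60)]),np.hstack([f(s,225,200,100,75),f(s,200,125,80,60)])]))
E
```

```text
(no output)
```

View pics/crops.png

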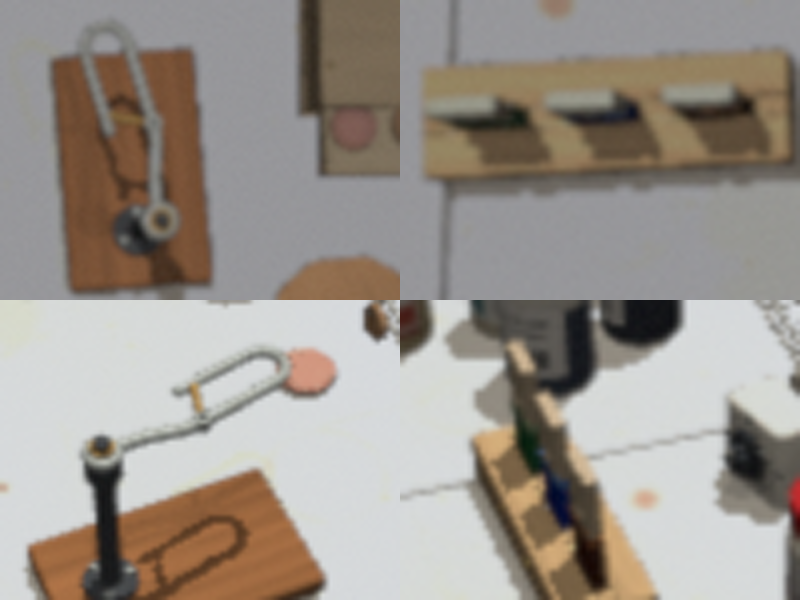

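Blue is the middle tile, green to its left (+y), brown to its right. Hook in top crop: nut (160,220), bend top (103,25), nose (109,131); the gate is shut. Next, coarse positions.

```bash
cat > h.py <<'E'
import numpy as np,pickle,cv2
from scipy.spatial.transform import Rotation as R
def ray(P,K,uv,z):
    f,cx,cy=K;d=P[:3,:3]@np.array([(uv[0]-cx)/f,(uv[1]-cy)/f,1.]);o=P[:3,3]
    return o+d*(z-o[2])/d[2]
def cam(c): return (192/np.tan(np.radians(c["fov_y"]/2)),c["cx"],c["cy"])
def toolT(o):
    T=np.eye(4);T[:3,:3]=R.from_quat(o["orientation"]).as_matrix();T[:3,3]=o["eef_pos"];return T
E
python3 - <<'E'
from h import *
d=pickle.load(open("cams.pkl","rb"))
np.set_printoptions(precision=1,suppress=True)
def p(n,ox,oy,s,u,v,z): 
    c=d[n];return ray(c["pose"],cam(c),(ox+(u+.5)/s-.5,oy+(v+.5)/s-.5),z)
T=lambda u,v,z:p("top",295,165,4,u,v,z)
S=lambda u,v,z:p("side",225,200,4,u,v-300,z)
print("nut",T(160,220,152),S(101,443,152))
print("nose",T(109,131,140),S(180,390,140)); print("bend",T(103,25,140),S(287,365,140))
print("gatepiv",T(153,122,140),S(204,424,140))
for a in [(52,60),(193,49),(211,283),(70,290)]:print("foot",T(*a,19))
r=lambda u,v,z:p("top",145,180,5,u-400,v,z)
for a in[(423,68),(788,52),(795,160),(425,178)]:print("rack",r(*a,35))
for a in[(550,95),(626,91),(638,108),(430,106),(500,98),(668,90),(745,85)]:print("tiletop",a,r(*a,114))
E
```

```text
nut [ 433.  -161.8  152. ] [ 432.3 -162.9  152. ]
nose [ 489.8 -131.4  140. ] [ 490.8 -127.8  140. ]
bend [ 557.7 -127.7  140. ] [ 558.  -129.2  140. ]
gatepiv [ 495.8 -159.2  140. ] [ 495.3 -157.9  140. ]
foot [ 551.9 -104.2   19. ]
foot [ 560.6 -202.7   19. ]
foot [ 397.7 -214.    19. ]
foot [ 391.7 -116.9   19. ]
rack [507.4 336.1  35. ]
rack [518.4 133.1  35. ]
rack [458.5 128.   35. ]
rack [446.2 332.6  35. ]
tiletop (550, 95) [485.3 248.8 114. ]
tiletop (626, 91) [487.8 209.1 114. ]
tiletop (638, 108) [479.  202.6 114. ]
tiletop (430, 106) [478.9 311.4 114. ]
tiletop (500, 98) [483.4 274.9 114. ]
tiletop (668, 90) [488.5 187.2 114. ]
tiletop (745, 85) [491.6 147.  114. ]
```

>>> send_rows:
  motion: "1 4.3 -2.4 -0.3 0;1 4.3 -2.4 -0.3 0;1 4.3 -2.4 -0.3 0;1 4.3 -2.4 -0.3 0;1 4.3 -2.4 -0.3 0;1 4.3 -2.4 -0.3 0;1 4.3 -2.4 -0.3 0;1 4.3 -2.4 -0.3 0;1 4.3 -2.4 -0.3 0;1 4.3 -2.4 -0.3 0"

```text
time: 1.15
eef_pos: [500.6, -216.6, 261.4]
orientation: [0.992, 0.125, -0.0, -0.0]
ft_force: [-0.3, -0.5, -0.4]
opening: 85.1
grip_force: 0.0
```

>>> send_rows:
  motion: "1 0 0 0 -8;1 0 0 0 -8;1 0 0 0 -8;1 0 0 0 -8;1 0 0 0 -8;1 0 0 0 -8;1 0 0 0 -8;1 0 0 0 -8;1 0 0 0 -8;1 0 0 0 -8"

```text
time: 2.15
eef_pos: [499.4, -218.3, 261.2]
orientation: [0.678, 0.735, -0.0, -0.0]
ft_force: [-0.6, 1.3, -0.2]
opening: 85.7
grip_force: 0.0
```

>>> send_rows:
  motion: "1 0 0 0 -8;1 0 0 0 -3;1 0 0 0 0;1 0 0 0 0"

```text
time: 2.55
eef_pos: [499.4, -218.3, 261.2]
orientation: [0.607, 0.794, 0.0, -0.0]
ft_force: [0.2, -0.5, 0.4]
opening: 85.3
grip_force: 0.0
```

```bash
cat > w.py <<'E'
import sys
from h import *
from cell import get_obs,capture
n=sys.argv[1];o=get_obs();c=capture("wrist");T=toolT(o)
pickle.dump(dict(P=T@c["T_tool_cam"],K=cam(c),o=o),open(n+".pkl","wb"))
cv2.imwrite(f"pics/{n}r.png",c["pixels"]);cv2.imwrite(f"pics/{n}.png",cv2.resize(c["pixels"],(800,600),interpolation=cv2.INTER_CUBIC))
x=T[:3,0];print(o["time"],o["eef_pos"].round(1),"psi",np.arctan2(x[1],x[0]).round(4),"z",T[:3,2].round(4),o["ft_force"].round(2),o["q"].round(2))
E
python3 w.py stand
```

```text
2.55 [ 499.4 -218.3  261.2] psi 1.8359 z [-3.e-04  2.e-04 -1.e+00] [ 0.21 -0.52  0.4 ] [ 0.58  0.65 -0.43  1.54  0.3   1.02  0.33]
```

View pics/stand.png

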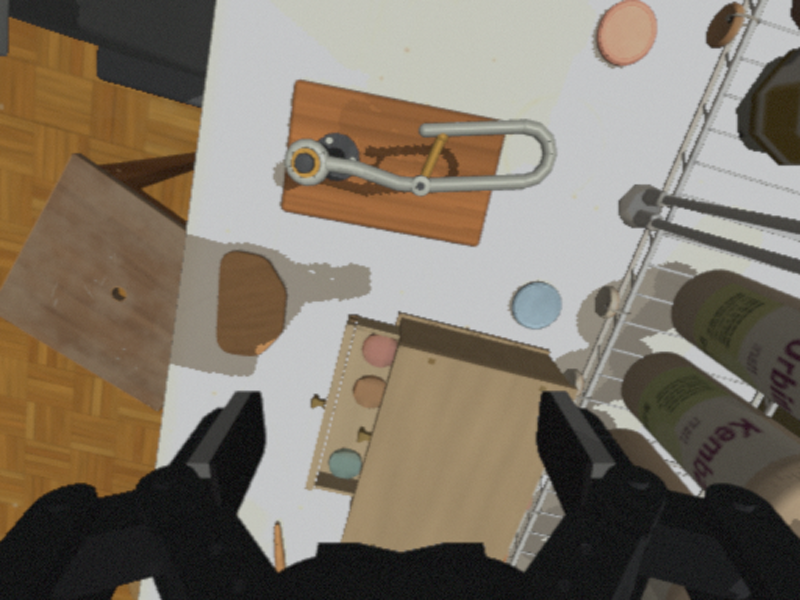

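Wrist view: nut (305,162), nose tip (421,130), nose arm running to (520,127), gate pivot (421,186), bend apex (556,155), foot corners (297,80), (503,125), (478,245), (282,210).

```bash
python3 - <<'E'
from h import *
np.set_printoptions(precision=1,suppress=True)
d=pickle.load(open("stand.pkl","rb"))
p=lambda u,v,z:ray(d["P"],d["K"],((u+.5)*.64-.5,(v+.5)*.64-.5),z)
nut=p(305,162,150);print("nut",nut,"base",p(305,162,140))
N=p(421,130,140);E=p(520,126,140);G=p(421,186,140);B=p(556,155,140);A=p(515,182.5,140)
for n,q in zip("NEGBA",(N,E,G,B,A)):print(n,q,(q-nut)[:2])
print("dir",np.arctan2(*(E-N)[1::-1]),np.arctan2(*(A-G)[1::-1]),np.arctan2(*(B-nut)[1::-1]))
# fit hook frame: pin-centred, model points
M=np.array([[59.5,14],[60,-14],[133,0],[0,0]],float);W=np.array([N,G,B,nut])[:,:2]
mc,wc=M.mean(0),W.mean(0);H=(M-mc).T@(W-wc);a=np.arctan2(H[0,1]-H[1,0],H[0,0]+H[1,1])
c,s=np.cos(a),np.sin(a);Rm=np.array([[c,-s],[s,c]]);t=wc-Rm@mc
print("fit",a,t,"res",W-(M@Rm.T+t))
for q in[(297,80),(503,125),(478,245),(282,210)]:print("foot",p(*q,19))
E
```

```text
nut [ 433.4 -161.5  150. ] base [ 431.6 -162.3  140. ]
N [ 487.2 -130.6  140. ] [53.7 30.9]
E [ 536.7 -115.2  140. ] [103.2  46.3]
G [ 495.  -158.1  140. ] [61.6  3.4]
B [ 560.1 -123.9  140. ] [126.6  37.6]
A [ 543.7 -143.   140. ] [110.3  18.5]
dir 0.30225611840638145 0.30058864081651404 0.2889633472796732
fit 0.2877038613298653 [ 433.4 -161.4] res [[ 0.7  0.5]
 [ 0.1 -0.3]
 [-0.9 -0.2]
 [ 0.  -0.1]]
foot [ 392.6 -116.4   19. ]
foot [ 550.3 -106.1   19. ]
foot [ 560.7 -199.4   19. ]
foot [ 399.6 -213.4   19. ]
```

>>> send_rows:
  motion: "1 0 0 0 6;1 0 0 0 6;1 4.7 0.1 0.3 0;1 4.7 0.1 0.3 0;1 4.7 0.1 0.3 0;1 4.7 0.1 0.3 0;1 4.7 0.1 0.3 0;1 4.7 0.1 0.3 0;1 4.7 0.1 0.3 0;1 4.7 0.1 0.3 0"

```text
time: 3.6
eef_pos: [485.4, 159.5, 237.4]
orientation: [0.687, 0.727, 0.0, 0.0]
ft_force: [0.9, -0.4, 0.0]
opening: 85.4
grip_force: 0.0
```

>>> send_rows:
  motion: "1 0 0 0 0;1 0 0 0 0;1 0 0 0 0"

```text
time: 3.9
eef_pos: [485.9, 156.7, 237.4]
orientation: [0.687, 0.727, -0.0, 0.0]
ft_force: [0.9, 0.1, -0.2]
opening: 85.3
grip_force: 0.0
```

```bash
python3 w.py rack
```

```text
3.9 [485.9 156.7 237.4] psi 1.6269 z [ 0.e+00 -5.e-04 -1.e+00] [ 0.91  0.12 -0.22] [-0.2   0.61 -0.32  1.7   0.24  0.86 -0.56]
```

View pics/rack.png

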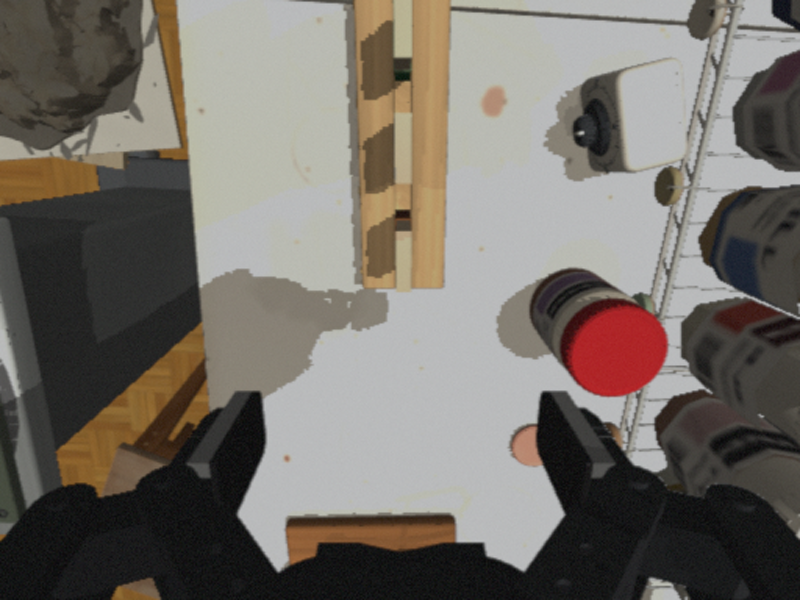

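Rack is aligned with the picture's columns (edges x≈358–447); blue tile in the middle around (403,145). Enlarging.

```bash
python3 - <<'E'
import cv2
i=cv2.imread("pics/rackr.png");cv2.imwrite("pics/rackc.png",cv2.resize(i[40:190,210:310],None,fx=4,fy=4,interpolation=cv2.INTER_CUBIC))
E
```

```text
(no output)
```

View pics/rackc.png

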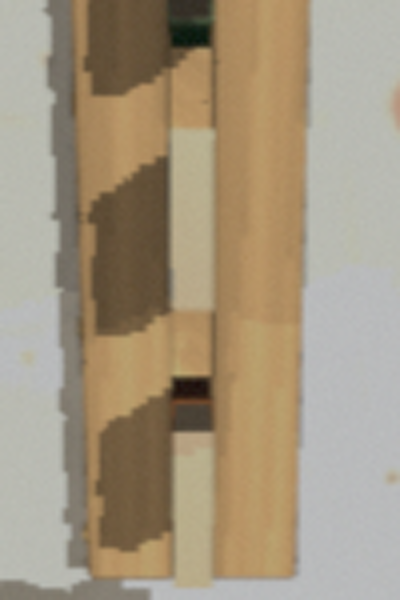

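```bash
python3 - <<'E'
from h import *
np.set_printoptions(precision=1,suppress=True)
d=pickle.load(open("rack.pkl","rb"));print("cam",d["P"][:3,3],d["K"])
p=lambda u,v,z:ray(d["P"],d["K"],(210+(u+.5)/4-.5,40+(v+.5)/4-.5),z)
print("rack end",p(92,578,35),p(296,578,35),"edges",p(80,200,35),p(304,200,35))
for z in(114,35):print("tile",z,p(169,128,z),p(215,128,z),p(215,310,z),p(169,310,z))
print("slotL/R at35",p(169,340,35),p(215,340,35))
E
```

```text
cam [482.  237.  380.5] (np.float64(303.41229682638215), 256.15590340981606, 192.57209337468987)
rack end [459.6 132.4  35. ] [520.1 135.7  35. ] edges [453.1 238.5  35. ] [513.4 241.8  35. ]
tile 114 [477.4 253.1 114. ] [486.8 253.6 114. ] [489.1 217.5 114. ] [479.3 216.9 114. ]
tile 35 [476.1 257.9  35. ] [488.3 258.5  35. ] [491.2 211.7  35. ] [478.5 211.   35. ]
slotL/R at35 [478.9 202.8  35. ] [491.7 203.6  35. ]
```

>>> send_rows:
  motion: "0.6 3.9 0.1 0 -0.2;0.6 3.96 0.07 0 0;0.6 0 0 3 0;0.6 0 0 3 0;0.6 0 0 3 0;0.6 0 0 2.5 0;0.5 0 0 0 0;0.5 0 0 0 0"

```text
time: 4.75
eef_pos: [483.1, 235.6, 123.1]
orientation: [0.686, 0.728, 0.0, 0.0]
ft_force: [0.3, -0.0, 0.3]
opening: 42.8
grip_force: 0.0
```

```bash
python3 w.py g0
```

```text
4.75 [483.1 235.6 123.1] psi 1.6309 z [ 1.e-04  1.e-04 -1.e+00] [ 0.28 -0.01  0.32] [-0.38  0.81 -0.25  1.74  0.31  0.62 -0.75]
```

>>> send_rows:
  motion: "0.5 0 0 1.5 0;0.5 0 0 1.6 0;0.5 0 0 0 0;0 0 0 0 0;0 0 0 0 0;0 0 0 0 0;0 0 0 0 0;0 0 0 0 0;0 0 0 0 0;0 0 0 0 0"
  force: 60

```text
time: 5.8
eef_pos: [483.2, 236.4, 92.6]
orientation: [0.685, 0.728, 0.001, 0.0]
ft_force: [-0.7, -0.9, 11.0]
opening: 7.6
grip_force: 59.0
```

```bash
python3 w.py g1
```

```text
5.8 [483.2 236.4  92.6] psi 1.632 z [ 1.5e-03  9.0e-04 -1.0e+00] [-0.71 -0.9  11.04] [-0.4   0.86 -0.22  1.77  0.33  0.55 -0.76]
```

>>> send_rows:
  motion: "0 0 0 -0.5 0;0 0 0 -1 0;0 0 0 -1 0;0 0 0 -1.5 0;0 0 0 -2 0;0 0 0 -2.5 0;0 0 0 -2.5 0;0 0 0 -2 0;0 0 0 0 0;0 0 0 0 0"

```text
time: 6.85
eef_pos: [482.7, 236.0, 221.9]
orientation: [0.685, 0.728, 0.0, 0.0]
ft_force: [0.3, 0.0, -1.1]
opening: 7.8
grip_force: 58.8
```

```bash
python3 - <<'E'
from cell import get_obs,capture
from h import *
o=get_obs();print(o["eef_pos"],o["ft_force"],o["opening"])
i=capture("side");j=capture("wrist");pickle.dump((i,j,o),open("held.pkl","wb"))
a=cv2.resize(i["pixels"][80:230,180:280],(400,600),interpolation=cv2.INTER_CUBIC)
b=cv2.resize(j["pixels"][180:384,188:324],(400,600),interpolation=cv2.INTER_CUBIC)
cv2.imwrite("pics/held.png",np.hstack([a,b]))
E
```

```text
[482.74824332 236.04964441 221.86622255] [ 0.26797275  0.04737017 -1.05813714] 7.815386268815179
```

View pics/held.png

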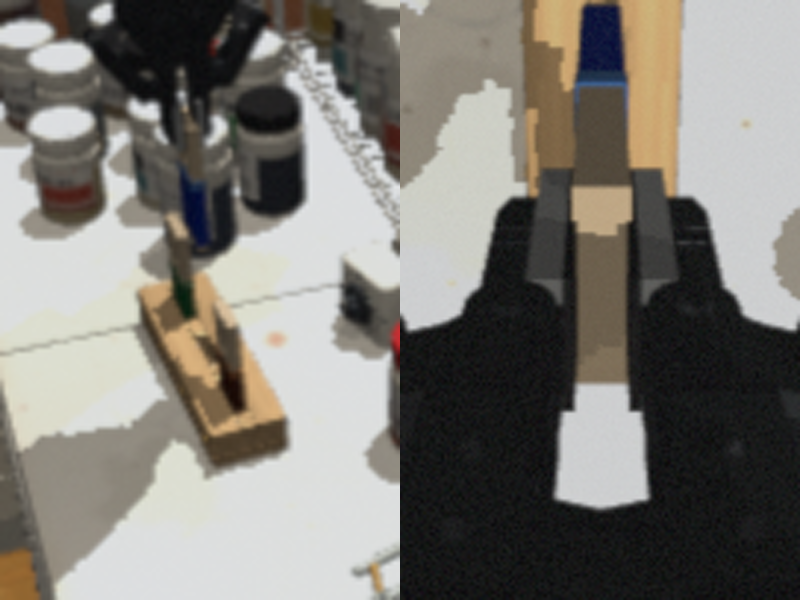

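```bash
python3 - <<'E'
from h import *
i,j,o=pickle.load(open("held.pkl","rb"));K=cam(j);C=np.linalg.inv(j["T_tool_cam"])
def pr(p):
    q=C@np.r_[p,1];u=K[0]*q[0]/q[2]+K[1];v=K[0]*q[1]/q[2]+K[2]
    return round(400+(u+.5-188)*2.941),round((v+.5-180)*2.941)
for off in(8.6,10.6,12.6):
    ez=off  # eye tool z
    print(off,{n:pr((x,0,ez-h+70)) for n,x,h in[("footfront",18,0),("glaze",18,60),("topfront",18,102),("topback",-18,102)]})
for x in(16,20): print(x,pr((x,0,10.6+10)),pr((x,0,80.6)),pr((x,0,10.6-32)))
E
```

```text
8.6 {'footfront': (600, -1), 'glaze': (600, 83), 'topfront': (599, 184), 'topback': (599, 384)}
10.6 {'footfront': (600, -3), 'glaze': (600, 80), 'topfront': (599, 178), 'topback': (599, 376)}
12.6 {'footfront': (600, -5), 'glaze': (600, 76), 'topfront': (599, 172), 'topback': (599, 368)}
16 (600, 89) (600, 5) (599, 190)
20 (600, 70) (600, -10) (599, 166)
```

Tile is held upright (top edges at crop v≈185/382, glaze line ≈85), so the eye is ~10 mm below the TCP and ~0.8 mm to tool −x. Rack neighbours undisturbed.

>>> send_rows:
  motion: "0 0 0 0 -6.7;0 0 0 0 -6.7;0 -3.8 -1.44 0 0;0 -3.8 -1.44 0 0;0 -3.8 -1.44 0 0;0 -3.8 -1.44 0 0;0 -3.8 -1.44 0 0;0 -3.8 -1.44 0 0;0 -3.8 -1.44 0 0;0 -3.8 -1.44 0 0"

```text
time: 7.95
eef_pos: [460.4, -89.8, 220.9]
orientation: [0.595, 0.803, -0.0, -0.0]
ft_force: [1.2, 0.6, -0.5]
opening: 7.8
grip_force: 58.8
```

>>> send_rows:
  motion: "0 0 0 2.4 0;0 0 0 2.4 0;0 0 0 2.3 0;0 0 0 0 0;0 0 0 0 0;0 0 0 0 0"

```text
time: 8.55
eef_pos: [461.3, -88.2, 151.2]
orientation: [0.595, 0.803, 0.0, 0.0]
ft_force: [-1.5, 0.2, -0.2]
opening: 7.9
grip_force: 58.7
```

```bash
cat > e.py <<'E'
import sys
from h import *
from cell import get_obs
A=float(sys.argv[1]) if len(sys.argv)>1 else .294
o=get_obs();T=toolT(o);e=(T@np.array([-.8,0,10.2,1]))[:3];d=e[:2]-[433.4,-161.4];c,s=np.cos(A),np.sin(A)
f=o["ft_force"];x=T[:3,0]
print("t",o["time"],"eye hook",(d@[c,s]).round(2),(d@[-s,c]).round(2),e[2].round(2),"r",np.hypot(*d).round(1),"psi-err",(np.arctan2(x[1],x[0])-np.pi/2-A).round(4),"F hook",(f[:2]@[c,s]).round(2),(f[:2]@[-s,c]).round(2),f[2].round(2),"grip",round(o["grip_force"],1),round(o["opening"],1))
E
python3 e.py; python3 w.py pre
```

```text
t 8.55 eye hook 47.93 61.14 141.02 r 77.7 psi-err 0.0011 F hook -1.42 0.59 -0.23 grip 58.7 7.9
8.55 [461.3 -88.2 151.2] psi 1.8659 z [ 0.001 -0.    -1.   ] [-1.52  0.15 -0.23] [ 0.32  0.7  -0.36  1.95  0.44  0.56 -0.03]
```

View pics/pre.png

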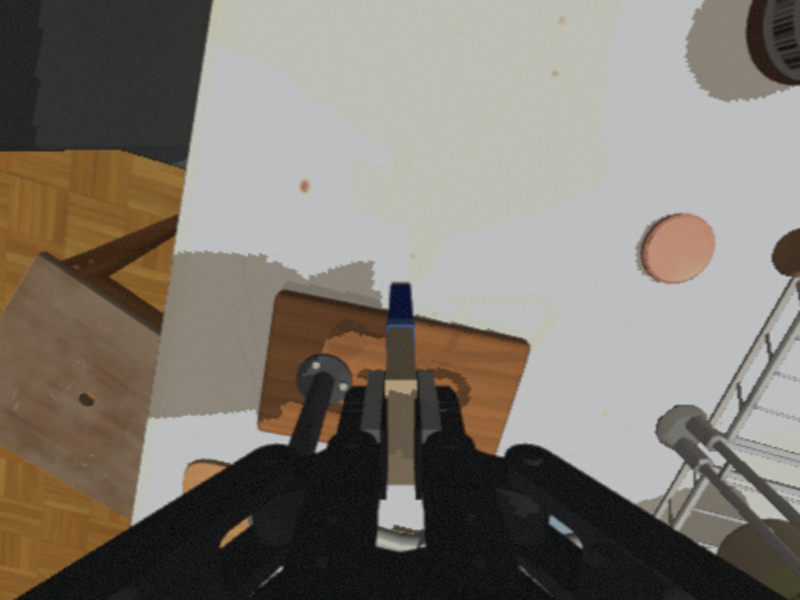

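Tile is clear of the hook (tile end at (400,390), hook hidden behind the gripper). Move in laterally in front of the nose.

>>> send_rows:
  motion: "0 -1.5 -0.02 0.07 0;0 -1.5 0 0 0;0 -1 0 0 0;0 -0.7 0 0 0;0 0 0 0 0;0 0 0 0 0;0 0 0 0 0"

```text
time: 9.3
eef_pos: [474.4, -132.7, 149.7]
orientation: [0.595, 0.804, 0.0, -0.0]
ft_force: [1.0, 0.0, -0.9]
opening: 7.3
grip_force: 58.7
```

```bash
python3 e.py; python3 - <<'E'
from h import *
from cell import capture
i=capture("side")["pixels"];t=capture("top")["pixels"]
a=cv2.resize(i[170:270,230:330],(400,400),interpolation=cv2.INTER_CUBIC);b=cv2.resize(t[150:250,290:390],(400,400),interpolation=cv2.INTER_CUBIC)
cv2.imwrite("pics/front.png",np.hstack([a,b]))
E
```

```text
t 9.3 eye hook 47.56 14.8 139.49 r 49.8 psi-err 0.0019 F hook 1.0 -0.25 -0.88 grip 58.7 7.3
```

View pics/front.png

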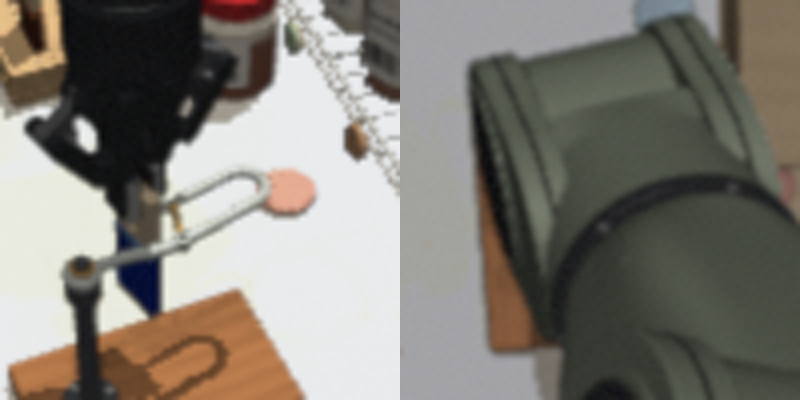

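Nose (crop (167,207)) sits right ahead of the tile's far face, gate shut. Creep forward, checking force.

>>> send_rows:
  motion: "0 -0.07 0.1 0 0;0 0 0.1 0 0;0 0 0.1 0 0;0 0 0.1 0 0;0 0 0 0 0;0 0 0 0 0"

```text
time: 10.0
eef_pos: [478.5, -132.8, 149.6]
orientation: [0.595, 0.803, 0.0, -0.0]
ft_force: [0.6, -1.1, -1.5]
opening: 7.4
grip_force: 58.7
```

>>> send_rows:
  motion: "0 0 0.1 0 0;0 0 0.1 0 0;0 0 0 0 0;0 0 0 0 0"

```text
time: 10.4
eef_pos: [480.4, -132.2, 149.6]
orientation: [0.595, 0.803, 0.0, -0.0]
ft_force: [-0.4, 0.9, -0.4]
opening: 7.7
grip_force: 58.7
```

>>> send_rows:
  motion: "0 0 0.1 0 0;0 0 0.1 0 0;0 0 0 0 0;0 0 0 0 0"

```text
time: 10.8
eef_pos: [482.3, -131.6, 149.6]
orientation: [0.595, 0.803, 0.0, -0.0]
ft_force: [0.5, 0.2, -0.5]
opening: 7.6
grip_force: 58.7
```

>>> send_rows:
  motion: "0 0 0.1 0 0;0 0 0.1 0 0;0 0 0 0 0;0 0 0 0 0"

```text
time: 11.2
eef_pos: [483.9, -131.2, 149.5]
orientation: [0.596, 0.803, -0.0, -0.0]
ft_force: [-4.2, -2.4, -0.3]
opening: 7.9
grip_force: 58.9
```

```bash
python3 e.py
```

```text
t 11.2 eye hook 57.07 13.48 139.34 r 58.6 psi-err 0.0009 F hook -4.71 -1.04 -0.28 grip 58.9 7.9
```

>>> send_rows:
  motion: "0 0 0.05 0 0;0 0 0.05 0 0;0 0 0 0 0;0 0 0 0 0"

```text
time: 11.6
eef_pos: [484.6, -131.0, 149.5]
orientation: [0.596, 0.803, -0.0, -0.001]
ft_force: [-6.5, -2.1, 0.1]
opening: 7.8
grip_force: 59.0
```

```bash
python3 e.py
```

```text
t 11.6 eye hook 57.8 13.51 139.27 r 59.4 psi-err 0.0008 F hook -6.86 -0.1 0.13 grip 59.0 7.8
```

>>> send_rows:
  motion: "0 0 0.05 0 0;0 0 0.05 0 0;0 0 0 0 0;0 0 0 0 0"

```text
time: 12.0
eef_pos: [485.4, -130.7, 149.5]
orientation: [0.596, 0.803, -0.001, -0.001]
ft_force: [-7.0, -1.0, 1.3]
opening: 8.1
grip_force: 59.0
```

```bash
python3 e.py
```

```text
t 12.0 eye hook 58.67 13.53 139.26 r 60.2 psi-err 0.0009 F hook -6.98 1.07 1.33 grip 59.0 8.1
```

>>> send_rows:
  motion: "0 0 0.1 0 0;0 0 0.1 0 0;0 0 0 0 0;0 0 0 0 0"

```text
time: 12.4
eef_pos: [487.3, -130.0, 149.4]
orientation: [0.596, 0.803, -0.001, -0.001]
ft_force: [-6.8, -1.4, -0.1]
opening: 8.2
grip_force: 58.9
```

```bash
python3 e.py;python3 - <<'E'
from h import *
from cell import capture
i=capture("side")["pixels"]
cv2.imwrite("pics/in1.png",cv2.resize(i[185:245,240:320],(800,600),interpolation=cv2.INTER_CUBIC))
E
```

```text
t 12.4 eye hook 60.65 13.64 139.18 r 62.2 psi-err 0.0009 F hook -6.89 0.61 -0.12 grip 58.9 8.2
```

View pics/in1.png

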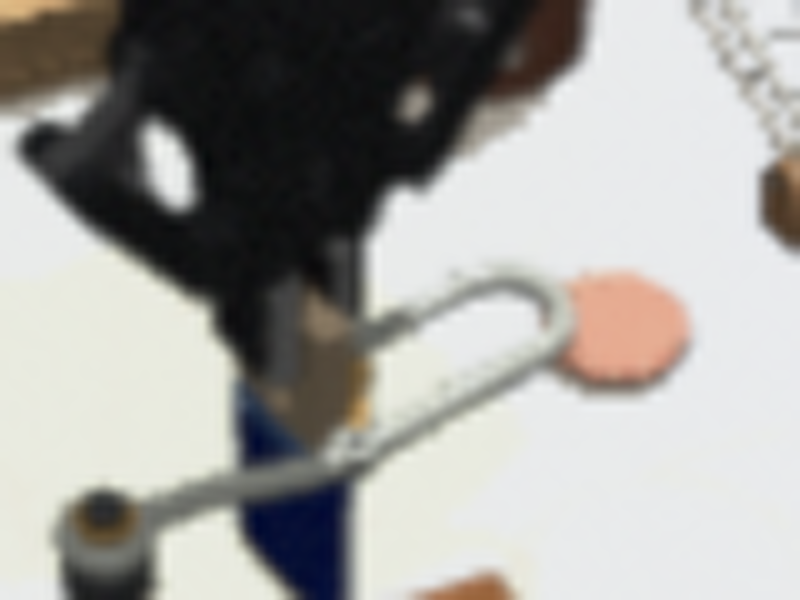

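Nose has entered the eye and the tile is pressing the brass gate (crop (360,395)). Continue.

>>> send_rows:
  motion: "0 0 0.15 0 0;0 0 0.15 0 0;0 0 0.15 0 0;0 0 0.15 0 0;0 0 0.15 0 0;0 0 0.15 0 0;0 0 0 0 0"

```text
time: 13.15
eef_pos: [496.4, -127.3, 149.5]
orientation: [0.595, 0.803, -0.0, -0.0]
ft_force: [-4.7, -1.5, -0.0]
opening: 7.6
grip_force: 59.0
```

```bash
python3 e.py
```

```text
t 13.15 eye hook 70.13 13.56 139.29 r 71.4 psi-err 0.0011 F hook -4.95 -0.1 -0.03 grip 59.0 7.6
```

>>> send_rows:
  motion: "0 0 0.15 0 0;0 0 0.15 0 0;0 0 0.15 0 0;0 0 0.15 0 0;0 0 0.15 0 0;0 0 0.15 0 0;0 0 0 0 0"

```text
time: 13.85
eef_pos: [505.3, -124.7, 149.6]
orientation: [0.595, 0.803, 0.0, -0.0]
ft_force: [-3.5, -1.9, -0.7]
opening: 7.4
grip_force: 59.0
```

>>> send_rows:
  motion: "0 0 0.15 0 0;0 0 0.15 0 0;0 0 0.15 0 0;0 0 0.15 0 0;0 0 0.15 0 0;0 0 0.15 0 0;0 0 0 0 0"

```text
time: 14.55
eef_pos: [514.4, -121.8, 149.7]
orientation: [0.595, 0.803, 0.0, 0.0]
ft_force: [-1.2, -0.8, 0.2]
opening: 7.8
grip_force: 59.0
```

```bash
python3 e.py
```

```text
t 14.55 eye hook 88.99 13.64 139.46 r 90.0 psi-err 0.0014 F hook -1.39 -0.37 0.21 grip 59.0 7.8
```

>>> send_rows:
  motion: "0 0 0.15 0 0;0 0 0.15 0 0;0 0 0.15 0 0;0 0 0.15 0 0;0 0 0.15 0 0;0 0 0.15 0 0;0 0 0.15 0 0;0 0 0.15 0 0;0 0 0.15 0 0;0 0 0 0 0"

```text
time: 15.55
eef_pos: [527.0, -118.0, 149.6]
orientation: [0.595, 0.803, 0.0, -0.0]
ft_force: [-0.2, -0.6, -0.4]
opening: 8.2
grip_force: 58.9
```

>>> send_rows:
  motion: "0 0 0 0 0;0 0 0 0 0;0 0 0 0 0;0 0 0 0 0;0 0 0 0 0"

```text
time: 16.05
eef_pos: [526.8, -118.1, 149.6]
orientation: [0.595, 0.803, 0.0, -0.0]
ft_force: [0.2, -0.2, -0.5]
opening: 7.9
grip_force: 58.9
```

```bash
python3 e.py; python3 - <<'E'
from h import *
from cell import capture
i=capture("side")["pixels"][185:245,240:320]
h=cv2.cvtColor(i,cv2.COLOR_BGR2HSV);m=cv2.inRange(h,(12,110,90),(30,255,255))
y,x=np.nonzero(m);print([(int(a),int(b),h[b,a].tolist()) for a,b in zip(x,y) if 25<a<60 and 20<b<50])
cv2.imwrite("pics/in2.png",cv2.resize(i,(800,600),interpolation=cv2.INTER_CUBIC))
E
```

```text
t 16.05 eye hook 101.94 13.58 139.41 r 102.8 psi-err 0.0011 F hook 0.15 -0.29 -0.46 grip 58.9 7.9
[(33, 37, [18, 118, 117])]
```

>>> send_rows:
  motion: "0 0 -0.3 0 0;0 0 -0.3 0 0;0 0 -0.3 0 0;0 0 -0.3 0 0;0 0 -0.3 0 0;0 0 -0.3 0 0;0 0 -0.2 0 0;0 0 -0.1 0 0;0 0 -0.1 0 0;0 0 0 0 0"

```text
time: 17.1
eef_pos: [505.7, -124.5, 149.6]
orientation: [0.595, 0.803, 0.0, -0.0]
ft_force: [0.1, 0.1, -0.6]
opening: 7.7
grip_force: 58.9
```

>>> send_rows:
  motion: "0 0 -0.1 0 0;0 0 -0.1 0 0;0 0 0 0 0;0 0 0 0 0"

```text
time: 17.5
eef_pos: [503.8, -125.1, 149.6]
orientation: [0.595, 0.803, 0.0, -0.0]
ft_force: [0.0, 0.8, 0.0]
opening: 8.1
grip_force: 58.9
```

```bash
python3 e.py
```

```text
t 17.5 eye hook 77.95 13.58 139.41 r 79.1 psi-err 0.0012 F hook 0.28 0.75 0.02 grip 58.9 8.1
```

>>> send_rows:
  motion: "0 0 -0.1 0 0;0 0 0 0 0;0 0 0 0 0"

```text
time: 17.8
eef_pos: [502.9, -125.4, 149.6]
orientation: [0.595, 0.803, 0.0, -0.0]
ft_force: [0.7, 0.2, -1.2]
opening: 7.8
grip_force: 58.9
```

>>> send_rows:
  motion: "0 0 -0.05 0 0;0 0 0 0 0;0 0 0 0 0"

```text
time: 18.1
eef_pos: [502.5, -125.5, 149.7]
orientation: [0.595, 0.803, 0.0, 0.0]
ft_force: [1.2, 0.4, -0.7]
opening: 7.4
grip_force: 58.9
```

```bash
python3 e.py
```

```text
t 18.1 eye hook 76.57 13.57 139.45 r 77.8 psi-err 0.0012 F hook 1.29 -0.02 -0.73 grip 58.9 7.4
```

>>> send_rows:
  motion: "0 0 -0.05 0 0;0 0 0 0 0;0 0 0 0 0"

```text
time: 18.4
eef_pos: [502.1, -125.5, 149.7]
orientation: [0.595, 0.803, 0.0, 0.0]
ft_force: [2.4, 1.8, -1.4]
opening: 7.6
grip_force: 58.9
```

>>> send_rows:
  motion: "0 0 -0.05 0 0;0 0 0 0 0;0 0 0 0 0"

```text
time: 18.7
eef_pos: [501.9, -125.6, 149.7]
orientation: [0.595, 0.803, 0.0, 0.0]
ft_force: [5.8, 2.5, -1.7]
opening: 7.7
grip_force: 58.9
```

```bash
python3 e.py
```

```text
t 18.7 eye hook 75.95 13.63 139.53 r 77.2 psi-err 0.0014 F hook 6.27 0.71 -1.69 grip 58.9 7.7
```

>>> send_rows:
  motion: "0 0 0 0 0;0 0 0 0 0;0 0 0 0 0;0 0 0 0 0"

```text
time: 19.1
eef_pos: [501.9, -125.6, 149.7]
orientation: [0.595, 0.803, 0.0, 0.0]
ft_force: [4.8, 2.8, -1.3]
opening: 7.8
grip_force: 58.9
```

>>> send_rows:
  motion: "0 0.04 0.15 0 0;0 0 0.3 0 0;0 0 0.3 0 0;0 0 0.3 0 0;0 0 0.3 0 0;0 0 0 0.1 0;0 0 0 0 0;0 0 0 0 0"

```text
time: 19.9
eef_pos: [514.1, -121.5, 148.6]
orientation: [0.595, 0.803, -0.0, -0.0]
ft_force: [0.4, 0.6, -0.7]
opening: 7.9
grip_force: 59.2
```

```bash
python3 e.py
```

```text
t 19.9 eye hook 88.82 13.97 138.39 r 89.9 psi-err 0.0011 F hook 0.58 0.43 -0.7 grip 59.2 7.9
```

Lower until it touches, then release.

>>> send_rows:
  motion: "0 0 0 0.05 0;0 0 0 0 0;0 0 0 0 0"

```text
time: 20.2
eef_pos: [514.2, -121.6, 148.3]
orientation: [0.596, 0.803, 0.0, 0.0]
ft_force: [-0.8, -0.6, 5.3]
opening: 7.4
grip_force: 59.9
```

```bash
python3 e.py
```

```text
t 20.2 eye hook 88.89 13.85 138.11 r 90.0 psi-err 0.001 F hook -0.9 -0.37 5.32 grip 59.9 7.4
```

>>> send_rows:
  motion: "0 0 0 -0.02 0;0 0 0 0 0;0.12 0 0 0 0;0.14 0 0 0 0;0.18 0 0 0 0;0.22 0 0 0 0;0.28 0 0 0 0;0.3 0 0 0 0;0.3 0 0 0 0;0.3 0 0 0 0"
  force: 20

```text
time: 21.2
eef_pos: [514.2, -121.5, 148.3]
orientation: [0.595, 0.803, 0.0, -0.0]
ft_force: [0.3, -0.0, 0.2]
opening: 25.4
grip_force: 0.0
```

```bash
python3 e.py
```

```text
t 21.2 eye hook 88.93 13.96 138.1 r 90.0 psi-err 0.0011 F hook 0.24 -0.1 0.17 grip 0.0 25.4
```

Straight up, let the tile settle, and check with image code (picture budget is used).

>>> send_rows:
  motion: "0.3 0 0 -0.5 0;0.3 0 0 -1 0;0.3 0 0 -1.5 0;0.3 0 0 -3 0;0.3 0 0 -3 0;0.3 0 0 -3 0;0.3 0 0 0 0;0.3 0 0 0 0;0.3 0 0 0 0;0.3 0 0 0 0"

```text
time: 22.2
eef_pos: [514.0, -121.5, 267.7]
orientation: [0.595, 0.803, -0.0, -0.001]
ft_force: [0.3, 0.1, 0.2]
opening: 25.5
grip_force: 0.0
```

>>> send_rows:
  motion: "0.3 -4 0 0 0;0.3 -4 0 0 0;0.3 -4 0 0 0;0.3 0 0 0 0;0.3 0 0 0 0;0.3 0 0 0 0;0.3 0 0 0 0;0.3 0 0 0 0;0.3 0 0 0 0;0.3 0 0 0 0"

```text
time: 23.2
eef_pos: [549.1, -236.1, 268.4]
orientation: [0.595, 0.803, -0.0, -0.0]
ft_force: [-0.3, 0.1, 1.1]
opening: 25.3
grip_force: 0.0
```

```bash
python3 e.py; python3 w.py fin; python3 - <<'E'
from h import *
from cell import capture
d=pickle.load(open("fin.pkl","rb"));P=np.linalg.inv(d["P"]);K=d["K"]
c=capture("side");S=np.linalg.inv(c["pose"]);k=cam(c)
pr=lambda P,K,p:(lambda q:(K[0]*q[0]/q[2]+K[1],K[0]*q[1]/q[2]+K[2]))(P@np.r_[p,1])
def wpt(x,y,z):
    a=.294;return [433.4+x*np.cos(a)-y*np.sin(a),-161.4+x*np.sin(a)+y*np.cos(a),z]
w=cv2.imread("pics/finr.png")
for n,im,PP,KK in(("wrist",w,P,K),("side",c["pixels"],S,k)):
    hs=cv2.cvtColor(im,cv2.COLOR_BGR2HSV);m=cv2.inRange(hs,(110,120,25),(130,255,200))
    q=np.array([pr(PP,KK,wpt(89+dx,14+dy,z)) for dx in(-4.5,4.5) for dy in(-18,18) for z in(68,128)])
    x0,y0=q.min(0).astype(int)-12;x1,y1=q.max(0).astype(int)+12
    y,x=np.nonzero(m[max(y0,0):y1,x0:x1]);print(n,"pred",q.min(0).round(),q.max(0).round(),"blue",len(x),x.min()+x0,y.min()+max(y0,0),x.max()+x0,y.max()+max(y0,0))
    # brass gate pixels vs shut-gate line
    g=[pr(PP,KK,wpt(60+12*t,-14+24*t,140)) for t in(.3,.5,.7)]
    print("gate",[(np.round(a).astype(int).tolist(),hs[int(round(a[1])),int(round(a[0]))].tolist()) for a in g])
E
```

```text
t 23.2 eye hook 89.12 -105.88 258.16 r 138.4 psi-err 0.0014 F hook -0.26 0.18 1.06 grip 0.0 25.3
23.2 [ 549.1 -236.1  268.4] psi 1.8662 z [-0.  0. -1.] [-0.3   0.09  1.06] [ 0.57  0.73 -0.46  1.33  0.33  1.16  0.37]
wrist pred [250.  21.] [261.  72.] blue 16 252 70 259 72
gate [([225, 70], [19, 157, 185]), ([228, 64], [19, 155, 174]), ([231, 57], [19, 157, 172])]
side pred [272. 216.] [284. 243.] blue 60 275 223 283 240
gate [([275, 228], [28, 23, 135]), ([274, 226], [18, 144, 165]), ([274, 225], [18, 143, 161])]
```

```bash
python3 -c "
from cell import hand_in
print(hand_in())"
```

```text
the job is handed in; nothing more can be done
None
```

The blue tile is hanging on the snap hook behind the shut gate. It held against a tug of about 6 N, and I handed the job in at about 23 s of robot time; the interface gave no verdict.

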